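# Load the two-pocket bottle holder

## Task

Get the assay reagents ready: put the small green-capped vial into the narrow pocket (green ring) of the blue bottle holder, and the dark bottle with the white cap into its wide pocket (white ring). Both must end up standing upright on the floors of their pockets, let go and still.

Things in the scene. Friction and masses are not known exactly. Their poses are not given: they have to be found in the camera images.
- green_vial_centre (a point): centre (half-way up, 29 mm above its underside) of the small brown glass vial with the ribbed green cap. Loose, stands upright on the worktop; round, 58 mm tall, body 32 mm in diameter up to 44 mm height, cap 29 mm in diameter above that; about 30 g. z axis up through the cap. Tall binders (310 mm) stand at the right, from 0.56 m ahead of the base and 0.28 m right of it: keep clear.
- dark_bottle_centre (a point): centre (half-way up, 45 mm above its underside) of the nearly black bottle with the white cap. Loose, stands upright on the worktop; round, 90 mm tall, body 48 mm in diameter up to 66 mm height, then narrowing to the 33 mm cap; about 110 g. z axis up through the cap. Not to be confused with the bigger brown bottle with the black cap (56 mm wide, 105 mm tall), a bystander at least 9 cm away.
- narrow_pocket (a point): centre of the mouth of the narrow round pocket, ringed green, level with the holder's flat top, 25 mm above the worktop. 44 mm in diameter, 3 mm chamfered rim, 20 mm deep, flat floor; ring 1.5 mm high, 60 mm across. The holder is a fixed blue block, 174 x 89 x 25 mm, turned any way about the vertical; x axis along its length, from the wide pocket to the narrow one, z up.
- wide_pocket (a point): centre of the mouth of the wide round pocket, ringed white, in the top of the same holder (25 mm above the worktop), 87 mm from the narrow pocket along the holder's length. 60 mm in diameter, 3 mm chamfered rim, 20 mm deep, flat floor; ring 1.5 mm high, 76 mm across. Axes as for the narrow pocket.
Things that resemble listed ones, but are neither listed nor needed, are in the scene too. Leave any orange, pink or red look-alike of the part that bears green_vial_centre alone.

How it is judged (in metres and radians):
At the end, for the whole second after the job is handed in: The green-capped vial stands in the narrow pocket and the dark white-capped bottle in the wide pocket: each within 11 mm of the pocket's centre line, on the pocket's floor to within 4 mm, upright within 0.17 rad (10 degrees), slower than 0.02 m/s and let go (horizontal distance between green_vial_centre and narrow_pocket below 0.011 m and z of green_vial_centre in the frame of narrow_pocket below 0.013 m and angle between each of green_vial_centre, dark_bottle_centre's own z axis and vertical below 0.17 rad and horizontal distance between dark_bottle_centre and wide_pocket below 0.011 m and z of dark_bottle_centre in the frame of wide_pocket below 0.029 m and linear speed of each of green_vial, dark_bottle below 0.02 m/s); the robot touches nothing.
It also fails if it takes over 64 s, if anything falls off the work surface, if the arm or the gripper's body presses on something with over 40 N, if the wrist force passes 120 N, or if a joint passes its speed limit or range.

## Robot

A 6-joint arm with a two-finger parallel gripper is mounted at the origin on a cart in front of the work surface, level with it; the furniture and walls round the work are solid. World frame = base frame: x ahead of the robot, y to its left, z up, the work surface at z = 0. Lengths are in mm, angles in rad, forces in N, time in s.
With the tool pointing down it reaches from about 300 to 775 mm from the base axis. Payload 14.6 kg.
Tool frame: the origin (TCP) lies between the finger pads; the fingertips stand 22 mm ahead of it and the grasp point (between the pads) lies 3 mm ahead of it (manip.tcp_to_tips is the distance from the TCP to the fingertips, in mm); y points along the fingers, z is the direction in which the jaws open and shut, and the axes are right-handed (so a half turn about y gives the same grasp; the last joint's range is limited). The gripper opens to 94 mm and grips with 3 to 60 N. Pads are 16 mm wide; open, the fingers measure 119 mm over their backs; the gripper's body (75 mm by 177 mm) begins 78 mm behind the grasp point.
Start: joints at [1.262, 0.3, 1.521, -0, 1.321, -0.067], TCP at [131.696, 533.99, 227.446] pointing down, gripper open.
Joint ranges: [-3.03, 3.03], [-0.79, 2.21], [0.23, 2.52], [-1.04, 4.18], [0, 3.07], [-2.55, 2.55]. Speed limits (rad/s): [2.22, 2.22, 2.57, 3.14, 3.14, 3.14].

## Interface

Orientations are given as [roll, pitch, yaw] about the fixed x, y, z axes, in that order (R = Rz(yaw) Ry(pitch) Rx(roll)).
In Python, from cell import manip gives the robot as it stands.
- The arm moves only by the shell command python3 -m jog 'ROWS' [OPENING] [FORCE]. ROWS is JSON, one flat list of numbers, 6 for each row, row after row: the shift along the tool's x, y, z in mm, then the turn, a rotation vector about the tool's x, y, z in degrees. A call has 1 to 10 rows; each row is the pose to reach, as a shift and turn from the pose commanded when the call began, along the tool's axes at that moment; what a row does not reach only later rows make up. A row lasts 1/12 s, in which the tool goes at most 41.7 mm and 7.16 degrees, less where a joint would pass 70% of its speed; a pose out of reach is approached as far as the arm can. A call with a gripper value outside its range is refused whole. OPENING is the finger opening in mm, from 0 to 94, set as the call begins (- or left out, the last holds). The fingers move at their own pace and stop on an object; FORCE is the grip in N (left out, the last holds). Time passes only in rows, so rows that repeat a pose let the fingers close. It gives the time, the measured TCP pose, the force and the opening at its end, in the units of the state.
- manip.read_state(): the state, without advancing time (a new reading comes with each control period).
- manip.camera(name): name is "scene" or "top" or "wrist"; returns a dict with "img" (400x640x3 uint8, red, green, blue), "intrinsics" (3x3 intrinsics, pixels), "origin" and "orientation" of the camera in the world. Camera axes: x right, y down, z forward; pixel columns grow to the right and rows downward; lengths in mm; the calibration is good to about 2 mm. A picture is of the moment at which its call begins. There is no depth.
- manip.sign_off(): hands the job in, once; it reports no verdict.
Trained networks look in a picture, given as the dict that the camera call returned (one of the last four; its "shot" number tells which), for a name from the list of things; names that differ only in an ending like _2 or _b are one class to them, and where a whole thing is asked for, a point or a joint stands for the part that bears it (a point fixed in the world has none). Each returns a list of dicts, best first, with "score" (0 to 1); they miss things now and then, are a little off and sometimes report something else, mostly with a low value. They report only what shows in the picture. A call takes as long as a camera call. They do not tell look-alikes from the thing itself.
- manip.masks_of(thing, picture): "pixels" (400x640 bool, what is visible of it) and "xy" ([column, row] in pixels, amid what is visible of it).
- manip.tip_of(thing, picture): "xy" ([column, row] in pixels: a listed point, or the origin of a listed thing).
The state is a dict: "clock": time; "joints": joint angles; "qd": joint speeds; "effort": joint torques, N m; "eef_pos": TCP position; "eef_rot": TCP orientation; "wrist_force": force on the tool from outside, world axes, zero at the start; "moment": the same for the moment, N m; "finger_gap": finger opening in mm.
Only numpy, scipy, OpenCV 4.12 (cv2) and the standard library are available. Lean on these libraries where they do the work, as an engineer would, in place of code of your own. Each camera call takes 0.05 s, during which the arm holds its last target.

## Working session

There is one attempt and no reset: what is moved stays moved. The work goes in short steps, Python scripts to look and compute and a shell command to move; the robot and the scene stay as the last step left them, time stands still between calls to the robot, and variables do not carry over. Pictures are saved under pics/ and viewed, and the job is handed in when it is done.

```bash
ls; mkdir -p pics
cat > h.py <<'E'
import numpy as np, cv2
from cell import manip
from scipy.spatial.transform import Rotation as R
def Rm(o):
    o=np.array(o,float)
    return o if o.shape==(3,3) else R.from_euler('xyz',o).as_matrix() if o.shape==(3,) else R.from_quat(o).as_matrix()
def ray(c,xy,z):
    d=Rm(c['orientation'])@np.linalg.inv(np.array(c['intrinsics']))@np.array([xy[0],xy[1],1.])
    o=np.array(c['origin'],float); return o+d*(z-o[2])/d[2]
def proj(c,p):
    q=np.array(c['intrinsics'])@(Rm(c['orientation']).T@(np.array(p,float)-np.array(c['origin']))); return q[:2]/q[2]
def save(c,n,crop=None,s=1):
    im=c['img'][:,:,::-1]
    if crop: x0,y0,x1,y1=crop; im=im[y0:y1,x0:x1]
    cv2.imwrite('pics/'+n,cv2.resize(im,None,fx=s,fy=s,interpolation=cv2.INTER_CUBIC))
def T():
    s=manip.read_state(); return np.array(s['eef_pos']),Rm(s['eef_rot'])
E
python3 - <<'E'
from h import *
s=manip.read_state(); print(s); print(T()[1])
for n in('top','scene'):
    c=manip.camera(n); save(c,n+'0.png'); print(n,c['origin'],c['orientation'],c['intrinsics'])
    for t,z in(('green_vial_centre',29),('dark_bottle_centre',45),('narrow_pocket',25),('wide_pocket',25)):
        for d in manip.tip_of(t,c): print(t,d['score'],d['xy'],ray(c,d['xy'],z).round(1))
E
```

```text
pics
{'clock': 0.0, 'joints': array([ 1.26238704e+00,  3.00483130e-01,  1.52158977e+00,  1.44109976e-05,
        1.32069973e+00, -6.66031636e-02]), 'qd': array([ 2.36250325e-04, -8.54178956e-04,  5.78056795e-05,  1.69263921e-03,
        1.54923819e-03,  2.07074828e-04]), 'effort': array([ 2.04812983e-03, -5.31811059e+01, -3.52730048e+01,  7.09532993e-02,
        2.44644616e-02, -1.25809993e-04]), 'eef_pos': array([131.62902555, 533.76864113, 226.87604441]), 'eef_rot': array([-1.57197275e+00,  9.24589521e-05, -2.41809752e-01]), 'wrist_force': array([ 0.42013685, -0.52839368,  0.84801738]), 'moment': array([ 0.05232743, -0.01254665,  0.02219332]), 'finger_gap': 94.4242226006001}
[[ 9.70906198e-01 -3.71475102e-04  2.39459846e-01]
 [-2.39460116e-01 -1.12005538e-03  9.70905556e-01]
 [-9.24589520e-05 -9.99999304e-01 -1.17642218e-03]]
top [302.15038667 -40.34892977 904.52318606] [-2.92670106 -0.00367    -1.65763017] [[364.15454241   0.         317.57323385]
 [  0.         364.15454241 197.29800078]
 [  0.           0.           1.        ]]
green_vial_centre 0.74 [417.5, 224.9] [ 403.2 -295
[... 287 characters left out ...]
] [508.2  88.3  25. ]
wide_pocket 0.66 [250.7, 163.3] [595.  100.2  25. ]
scene [ -70.25577069 -707.57477213  688.9605023 ] [-2.19855148 -0.01698419 -0.68226847] [[494.70831287   0.         319.08424199]
 [  0.         494.70831287 196.99903811]
 [  0.           0.           1.        ]]
green_vial_centre 0.82 [367.8, 266.1] [ 443.9 -240.    29. ]
green_vial_centre 0.78 [326.6, 268.1] [ 378.5 -195.6   29. ]
green_vial_centre 0.65 [370.0, 296.0] [ 394.2 -297.9   29. ]
green_vial_centre 0.64 [396.9, 248.6] [ 524.2 -239.7   29. ]
dark_bottle_centre 0.75 [372.9, 205.2] [ 571.3 -120.8   45. ]
narrow_pocket 0.84 [295.3, 182.8] [507.   74.7  25. ]
wide_pocket 0.95 [315.6, 169.4] [582.   91.1  25. ]
```

View pics/top0.png

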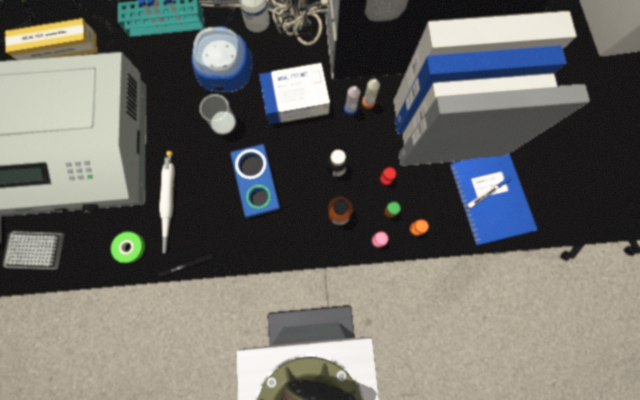

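View pics/scene0.png

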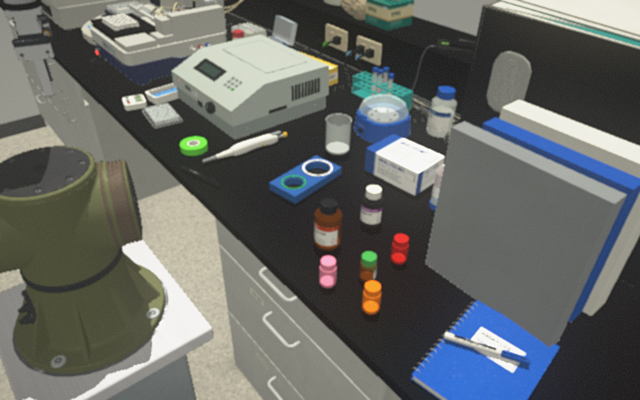

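Run:
```python
import cv2
a=cv2.imread('pics/top0.png')[140:270,230:450]; b=cv2.imread('pics/scene0.png')[140:330,270:430]
cv2.imwrite('pics/ctop.png',cv2.resize(a,None,fx=3.5,fy=3.5,interpolation=2)); cv2.imwrite('pics/cscene.png',cv2.resize(b,None,fx=3.1,fy=3.1,interpolation=2))
```

```text
(no output)
```

View pics/ctop.png

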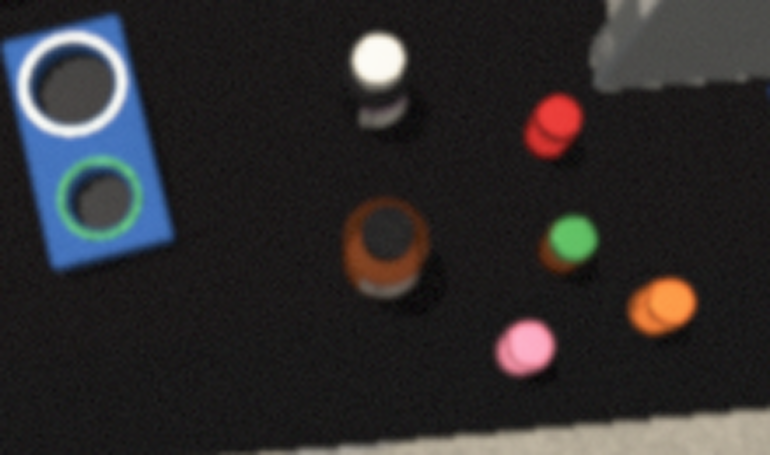

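View pics/cscene.png

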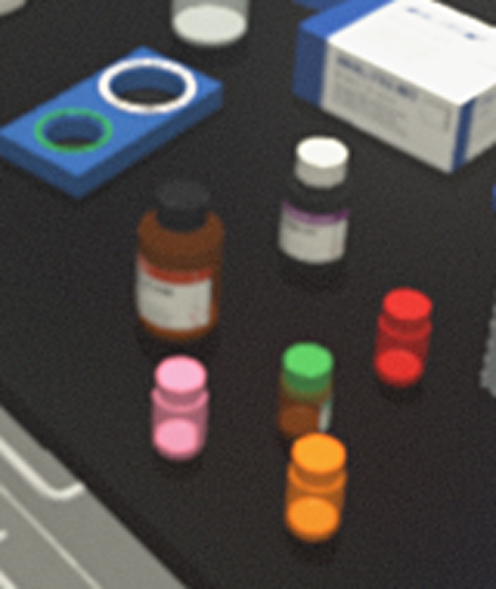

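Candidates (top view). For the vial there are the green cap (393,209), red (388,176), orange (418,227) and pink (380,240); I choose green. For the bottle there are the white cap on a dark body (338,157) and the bigger brown bottle with a black cap (340,210); I choose the white cap. The close crops show a green ribbed cap on brown glass and a white cap on a black body, so both choices hold. Next I refine the positions.

Run:
```python
from h import *
def cen(m):
    n,l,st,ce=cv2.connectedComponentsWithStats(m.astype(np.uint8)); i=1+np.argmax(st[1:,4]); return ce[i],st[i]
for n,roi in(('top',(230,140,450,270)),('scene',(265,140,430,330))):
    c=manip.camera(n); x0,y0,x1,y1=roi
    im=c['img'][y0:y1,x0:x1].astype(int); r,g,b=im[...,0],im[...,1],im[...,2]
    hsv=cv2.cvtColor(c['img'][y0:y1,x0:x1],cv2.COLOR_RGB2HSV).astype(int)
    gm=(abs(hsv[...,0]-62)<15)&(hsv[...,1]>90)&(hsv[...,2]>70)
    hf=gm.copy(); 
    half=int(gm.shape[1]*.4)
    a=gm.copy();a[:,:half]=0
    p,s=cen(a); p=p+[x0,y0]; print(n,'green cap',p,s[2:],ray(c,p,51 if n=='scene' else 58).round(1))
    rm=(abs(hsv[...,0]-70)<18)&(hsv[...,1]>60)&(hsv[...,2]>70); rm[:,half:]=0
    pts=cv2.convexHull(np.argwhere(rm)[:,::-1].astype(np.float32)); e=cv2.fitEllipse(pts); p=np.array(e[0])+[x0,y0]; print('ring g',e,ray(c,p,26.5).round(1))
    wm=(r>170)&(g>170)&(b>170); wm[:,half:]=0
    if n=='scene': wm[:,:]&=True; wm[:15,:]=0
    ys=np.argwhere(wm)
    p,s=cen(wm); print('white',p+[x0,y0],s)
    k=cv2.connectedComponents(wm.astype(np.uint8))[1]; i=np.argmax(np.bincount(k.ravel())[1:])+1
    pts=cv2.convexHull(np.argwhere(k==i)[:,::-1].astype(np.float32)); e=cv2.fitEllipse(pts); p=np.array(e[0])+[x0,y0]; print('ring w',e,ray(c,p,26.5).round(1))
    wm=(r>150)&(g>150)&(b>150); 
    n2,l,st,ce=cv2.connectedComponentsWithStats(wm.astype(np.uint8))
    for i in range(1,n2):
        if st[i,4]>60: print('  comp',ce[i]+[x0,y0],st[i],ray(c,ce[i]+[x0,y0],90).round(1))
```

```text
top green cap [393.59863946 207.40816327] [ 14  14 147] [ 446.1 -236.6   58. ]
ring g ((27.991920471191406, 56.18465042114258), (23.092472076416016, 23.912260055541992), 57.838905334472656) [508.2  86.1  26.5]
white [249.89370079 163.5984252 ] [  5   9  31  30 254]
ring w ((20.112903594970703, 23.565977096557617), (29.346038818359375, 31.148902893066406), 65.64006805419922) [594.  101.5  26.5]
  comp [250.16724739 163.58536585] [  5   9  32  30 287] [572.8  91.1  90. ]
  comp [337.7515528  156.49068323] [101  10  15  14 161] [ 572.6 -114.4   90. ]
  comp [380.9        237.93333333] [146  93  11  11  90] [ 374.2 -191.8   90. ]
  comp [428.49099099 264.60810811] [179 119  34  11 222] [ 306.8 -289.    90. ]
  comp [377.27152318 267.2384106 ] [126 124  41   6 151] [ 310.9 -175.9   90. ]
scene green cap [368.82882883 257.58108108] [ 17  16 222] [ 444.2 -240.2   51. ]
ring g ((28.19237518310547, 41.8349494934082), (13.906891822814941, 24.68170928955078), 89.66047668457031) [504.2  79.3  26.5]
white [315.92957746 166.97183099] [ 37  19  29  17 142]
ring w ((52.11048126220703, 27.28200149536
[... 336 characters left out ...]
61363636 180.72727273] [156  32   9  18  88] [ 679.3 -168.4   90. ]
  comp [373.6953125 189.1875   ] [101  45  16  10 128] [ 567.2 -122.2   90. ]
  comp [371.03225806 218.09677419] [99 73 14 10 93] [ 494.2 -189.9   90. ]
  comp [327.96062992 237.53543307] [ 53  92  18  13 127] [ 390.5 -182.6   90. ]
  comp [327.77272727 260.55454545] [ 56 116  14  10 110] [ 350.6 -229.8   90. ]
  comp [278.75460123 290.71165644] [  0 136  32  26 163] [ 241.9 -235.1   90. ]
  comp [326.60240964 280.01204819] [ 56 136  12   9  83] [ 318.8 -264.8   90. ]
  comp [283.63855422 311.38554217] [  0 151  37  39  83] [ 222.7 -275.4   90. ]
  comp [268.51898734 320.88607595] [  0 171  11  19  79] [ 193.6 -276.3   90. ]
```

```bash
python3 -m jog '[490,0,-675,0,0,0,490,0,-675,0,0,0,490,0,-675,0,0,0,490,0,-675,0,0,0,490,0,-675,0,0,0,490,0,-675,0,0,0,490,0,-675,0,0,0,490,0,-675,0,0,0,490,0,-675,0,0,0,490,0,-675,0,0,0]' 60
cat >> h.py <<'E'
def to(p,jaw=None):
    "tool-frame shift to world target p; jaw=world angle deg of jaw axis"
    x,M=T(); print('shift',(M.T@(np.array(p,float)-x)).round(1), 'at',x.round(1),'jaw',np.degrees(np.arctan2(M[1,2],M[0,2])).round(2),'tilt',np.degrees(np.arccos(-M[2,1])).round(2))
    if jaw is not None: print('turn about tool y', -(jaw-np.degrees(np.arctan2(M[1,2],M[0,2]))))
E
python3 -c "
from h import *
to([445,-238,227]);print(manip.read_state()['joints'])"
```

```text
clock: 1.43
eef_pos: [288.7, 146.2, 227.8]
eef_rot: [-1.57, -0.001, -0.241]
wrist_force: [0.9, 0.1, 0.4]
finger_gap: 59.9
shift [ 243.6    0.8 -335.7] at [288.7 146.2 227.8] jaw 76.18 tilt 0.07
[ 3.55444420e-01 -2.37567196e-01  2.07430248e+00 -4.40762667e-05
  1.30358519e+00 -9.74180290e-01]
```

```bash
python3 -m jog '[243,0,-335,0,64,0,243,0,-335,0,64,0,243,0,-335,0,64,0,243,0,-335,0,64,0,243,0,-335,0,64,0,243,0,-335,0,64,0,243,0,-335,0,64,0,243,0,-335,0,64,0,243,0,-335,0,64,0,243,0,-335,0,64,0]'; 
python3 -c "
from h import *
to([445,-238,150],12);print(manip.read_state()['joints'])"
```

```text
clock: 2.27
eef_pos: [444.6, -237.9, 227.3]
eef_rot: [-1.571, -0.0, -1.367]
wrist_force: [0.4, 0.9, -0.1]
finger_gap: 60.0
shift [ 0.1 77.3  0.3] at [ 444.6 -237.9  227.3] jaw 11.66 tilt 0.01
turn about tool y -0.3409149734715111
[-5.63969021e-01  1.97936671e-01  1.64847688e+00  2.13948178e-05
  1.29493645e+00 -7.67464252e-01]
```

Run:
```python
from h import *
c=manip.camera('wrist'); save(c,'w1.png'); print(c['origin'],Rm(c['orientation']).round(2))
for d in manip.tip_of('green_vial_centre',c): print(d['score'],d['xy'],ray(c,d['xy'],29).round(1))
print(proj(c,[445,-238,58]))
```

```text
[ 428.39019707 -160.86088097  384.05341291] [[ 0.98  0.19  0.05]
 [ 0.2  -0.94 -0.26]
 [ 0.    0.27 -0.96]]
0.91 [274.3, 141.6] [ 378.5 -199.9   29. ]
0.88 [275.0, 221.9] [ 395.3 -299.2   29. ]
0.83 [391.8, 196.4] [ 532.3 -236.9   29. ]
0.65 [319.0, 180.3] [ 439.5 -235.    29. ]
[322.92926205 189.05526468]
```

View pics/w1.png

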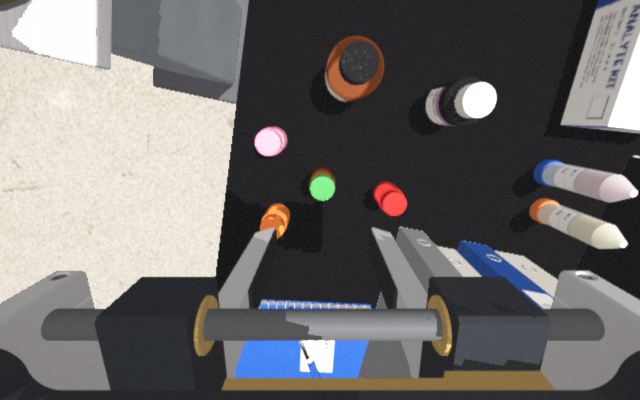

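Wrist view: the green cap at (322,185) lies between the finger lines (272..378), with orange at (275,218) to the left and clear. I'll fit the cap more exactly.

Run:
```python
from h import *
c=manip.camera('wrist')
hsv=cv2.cvtColor(c['img'],cv2.COLOR_RGB2HSV).astype(int)
m=(abs(hsv[...,0]-62)<15)&(hsv[...,1]>90)&(hsv[...,2]>70)
n,l,st,ce=cv2.connectedComponentsWithStats(m.astype(np.uint8)); i=1+np.argmax(st[1:,4])
print(ce[i],st[i],ray(c,ce[i],56.5))
# finger check: project of TCP tip points
x,M=T()
print([proj(c,x+M@[0,22,s*30]).round(0) for s in(-1,1)])
to([ *ray(c,ce[i],56.5)[:2],46],12)
```

```text
[321.94290976 186.89871087] [309 174  27  27 543] [ 443.54631033 -237.21574834   56.5       ]
[array([277., 239.]), array([369., 239.])]
shift [ 1.000e-01  1.805e+02 -6.000e-01] at [ 444.4 -237.1  226.5] jaw 12.01 tilt 0.09
turn about tool y 0.006003029644752189
```

```bash
python3 -m jog '[0,40,0,0,0,0,0,80,0,0,0,0,0,120,0,0,0,0,0,150,0,0,0,0,0,170,0,0,0,0,0,180,0,0,0,0,0,180,0,0,0,0]' 60; python3 -m jog '[0,0,0,0,0,0,0,0,0,0,0,0,0,0,0,0,0,0,0,0,0,0,0,0,0,0,0,0,0,0,0,0,0,0,0,0,0,0,0,0,0,0,0,0,0,0,0,0]' 24 12
```

```text
clock: 3.0
eef_pos: [443.6, -234.3, 46.2]
eef_rot: [-1.573, 0.002, -1.358]
wrist_force: [-0.9, -0.0, -0.1]
finger_gap: 59.9
clock: 3.67
eef_pos: [444.7, -235.7, 48.2]
eef_rot: [-1.57, -0.001, -1.359]
wrist_force: [-1.2, 0.4, 6.9]
finger_gap: 30.8
```

```bash
python3 -m jog '[0,-10,0,0,0,0,0,-30,0,0,0,0,0,-60,0,0,0,0,0,-60,0,0,0,0]'
python3 - <<'E'
from h import *
c=manip.camera('wrist'); save(c,'w2.png',(200,100,440,300),3)
c=manip.camera('scene'); save(c,'s2.png',(270,130,470,330),3)
print(T()[0], manip.read_state()['wrist_force'])
E
```

```text
clock: 4.0
eef_pos: [446.1, -236.5, 112.7]
eef_rot: [-1.566, -0.005, -1.359]
wrist_force: [1.2, -0.5, 0.0]
finger_gap: 31.6
[ 444.69540093 -235.65594236  108.65516476] [ 1.06770116 -0.66031476 -1.52141604]
```

View pics/w2.png

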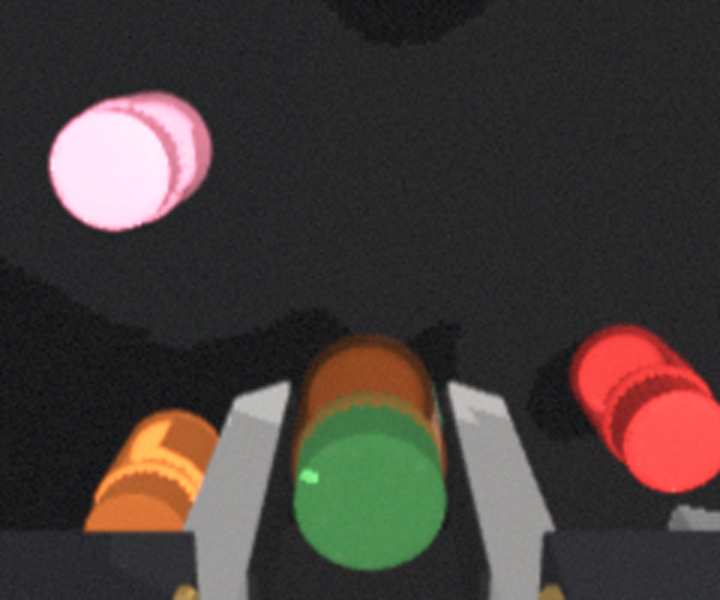

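View pics/s2.png

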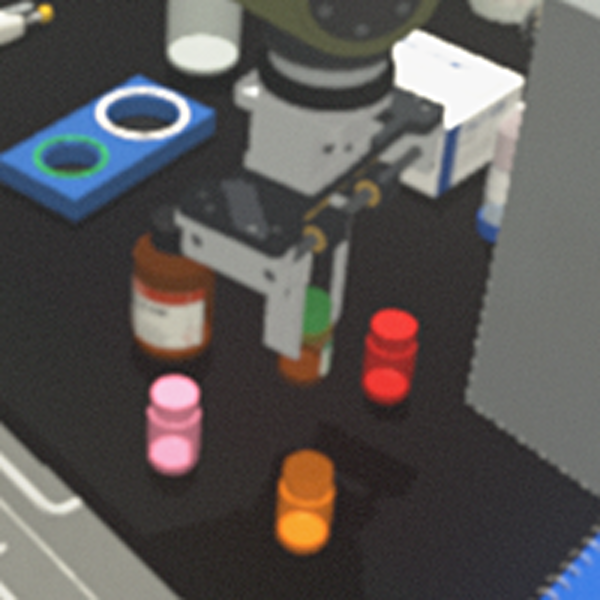

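The vial is held upright between the fingers (wrist crop: cap at (370,500)) and lifted (scene crop: vial at (310,340)). Now to the narrow pocket at height.

```bash
python3 -m jog '[0,-40,0,0,0,0,0,-80,0,0,0,0,0,-90,0,0,0,0]'; python3 -c "
from h import *
to([506,84,200],12)"
```

```text
clock: 4.35
eef_pos: [445.4, -236.1, 202.0]
eef_rot: [-1.567, -0.004, -1.359]
wrist_force: [0.9, -0.4, 0.1]
finger_gap: 31.4
shift [-300.2    1.4  126.6] at [ 445.4 -236.1  202. ] jaw 12.15 tilt 0.31
turn about tool y 0.1485288253845063
```

```bash
python3 -m jog '[-35,0,15,0,0,0,-72,0,30,0,0,0,-108,0,46,0,0,0,-144,0,62,0,0,0,-180,0,77,0,0,0,-212,0,90,0,0,0,-236,0,100,0,0,0,-248,0,105,0,0,0,-250,0,106,0,0,0,-250,0,106,0,0,0]'
python3 - <<'E'
from h import *
c=manip.camera('wrist'); save(c,'w3.png')
for t in('narrow_pocket','wide_pocket'):
    for d in manip.tip_of(t,c): print(t,d['score'],d['xy'],ray(c,d['xy'],25).round(1))
print(T()[0],c['origin'])
E
```

```text
clock: 5.18
eef_pos: [495.1, 31.6, 196.6]
eef_rot: [-1.572, 0.0, -1.357]
wrist_force: [0.5, 0.4, -0.1]
finger_gap: 31.4
narrow_pocket 0.7 [342.0, 141.5] [504.4  87.6  25. ]
wide_pocket 0.62 [421.1, 148.5] [591.1  98.6  25. ]
[495.16031506  30.26843876 197.09989411] [478.33709185 108.47236652 353.2944757 ]
```

View pics/w3.png

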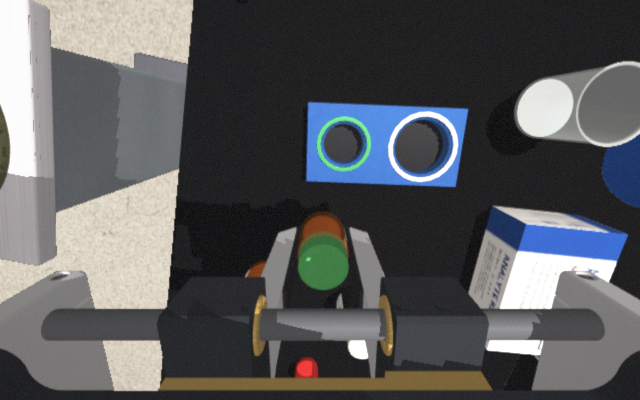

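The green ring is at (343,143) and the white ring at (423,146). Fitting the rings in the wrist picture.

```bash
cat >> h.py <<'E'
def rings(c):
    y0,y1,x0,x1=60,220,260,500; im=c['img'][y0:y1,x0:x1]; hsv=cv2.cvtColor(im,cv2.COLOR_RGB2HSV).astype(int)
    g=(abs(hsv[...,0]-70)<18)&(hsv[...,1]>70)&(hsv[...,2]>70)
    w=(hsv[...,1]<60)&(hsv[...,2]>170)
    out=[]
    for m in(g,w):
        n,l,st,ce=cv2.connectedComponentsWithStats(m.astype(np.uint8),connectivity=8); i=1+np.argmax(st[1:,4])
        e=cv2.fitEllipse(cv2.convexHull(np.argwhere(l==i)[:,::-1].astype(np.float32))); p=np.array(e[0])+[x0,y0]
        out.append((p.round(1),np.round(e[1],1),ray(c,p,26).round(1)))
    return out
E
python3 - <<'E'
from h import *
for _ in range(3):
    c=manip.camera('wrist')
    for r in rings(c): print(*r)
    hsv=cv2.cvtColor(c['img'],cv2.COLOR_RGB2HSV).astype(int)
    m=(abs(hsv[...,0]-62)<15)&(hsv[...,1]>90)&(hsv[...,2]>40); m[:200]=0
    n,l,st,ce=cv2.connectedComponentsWithStats(m.astype(np.uint8)); i=1+np.argmax(st[1:,4])
    x,M=T(); print('cap',ce[i],st[i],(M.T@(ray(c,ce[i],x[2]-46+58)-x)).round(1),x.round(1))
E
```

```text
[343.2 142.2] [53.9 55.3] [506.2  85.8  26. ]
[422.5 144.7] [66.9 73.3] [591.6 101.3  26. ]
cap [322.75874439 262.69820628] [ 298  235   51   55 2230] [ -2.9 -12.   -0.2] [495.2  30.2 197.2]
[343.1 142.2] [53.9 55.2] [506.1  85.8  26. ]
[422.4 144.6] [66.8 73.2] [591.6 101.3  26. ]
cap [322.74218052 262.74709562] [ 298  235   51   55 2238] [ -2.8 -12.   -0.2] [495.3  30.3 197.3]
[343.1 142.2] [53.9 55.2] [506.2  85.8  26. ]
[422.3 144.7] [66.9 73.2] [591.7 101.3  26. ]
cap [322.72498878 262.72364289] [ 298  235   51   55 2229] [ -2.8 -12.   -0.2] [495.3  30.4 197.4]
```

```bash
python3 -c "
from h import *
to([506,85,52.5],12)"
```

```text
shift [-51.1 144.9  21.9] at [495.3  30.4 197.4] jaw 12.08 tilt 0.01
turn about tool y 0.07513447693414754
```

```bash
python3 -m jog '[-30,10,13,0,0,0,-48,40,20,0,0,0,-51,70,22,0,0,0,-51,90,22,0,0,0,-51,100,22,0,0,0,-51,105,22,0,0,0,-51,105,22,0,0,0]'
python3 - <<'E'
from h import *
to([506,85,52.5],12)
c=manip.camera('wrist'); save(c,'w4.png',(200,80,520,320),2.4)
c=manip.camera('scene'); save(c,'s4.png',(230,110,400,250),4)
E
```

```text
clock: 6.07
eef_pos: [506.1, 85.3, 92.3]
eef_rot: [-1.571, 0.0, -1.359]
wrist_force: [0.3, -0.1, 0.5]
finger_gap: 31.6
shift [ 0.3 39.8 -0.2] at [506.1  85.3  92.3] jaw 12.11 tilt 0.03
turn about tool y 0.10660703432438723
```

View pics/w4.png

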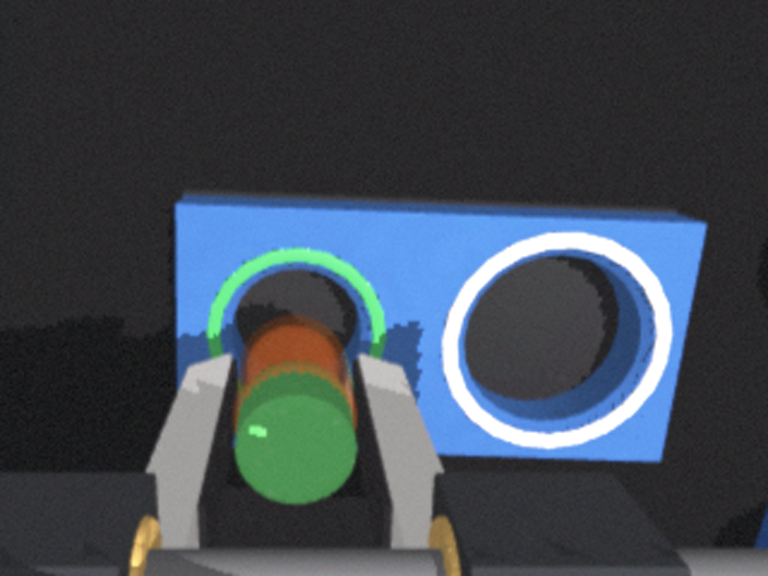

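View pics/s4.png

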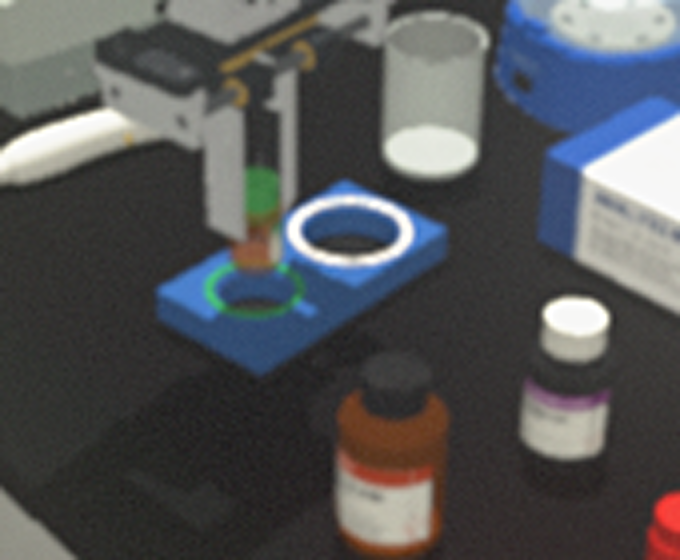

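The vial is centred over the green ring in both views. Lower and release.

```bash
python3 -m jog '[0,10,0,0,0,0,0,20,0,0,0,0,0,28,0,0,0,0,0,34,0,0,0,0,0,38,0,0,0,0,0,40,0,0,0,0,0,40,0,0,0,0]'; python3 -m jog '[0,0,0,0,0,0,0,0,0,0,0,0,0,0,0,0,0,0,0,0,0,0,0,0,0,0,0,0,0,0]' 48
```

```text
clock: 6.75
eef_pos: [506.0, 85.8, 52.4]
eef_rot: [-1.571, 0.0, -1.359]
wrist_force: [-0.2, -0.0, -0.4]
finger_gap: 30.9
clock: 7.17
eef_pos: [506.1, 85.8, 52.4]
eef_rot: [-1.571, 0.0, -1.359]
wrist_force: [-0.0, -0.5, -0.3]
finger_gap: 47.6
```

```bash
python3 -m jog '[0,-15,0,0,0,0,0,-45,0,0,0,0,0,-85,0,0,0,0,0,-120,0,0,0,0,0,-140,0,0,0,0,0,-140,0,0,0,0]' 75
python3 - <<'E'
from h import *
to([571,-117,195],12)
c=manip.camera('wrist'); save(c,'w5.png',(200,80,520,320),2.4)
c=manip.camera('scene'); save(c,'s5.png',(230,110,400,250),4)
E
```

```text
clock: 7.67
eef_pos: [507.7, 85.9, 197.1]
eef_rot: [-1.564, -0.001, -1.359]
wrist_force: [-0.1, -0.4, 0.4]
finger_gap: 74.4
shift [211.7   2.4  19.2] at [507.7  85.9 197.1] jaw 12.15 tilt 0.42
turn about tool y 0.14898627124772013
```

View pics/w5.png

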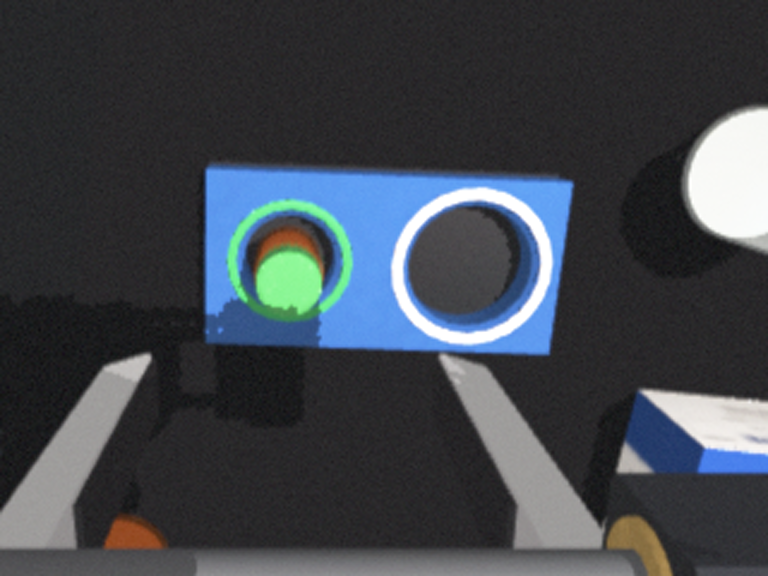

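View pics/s5.png

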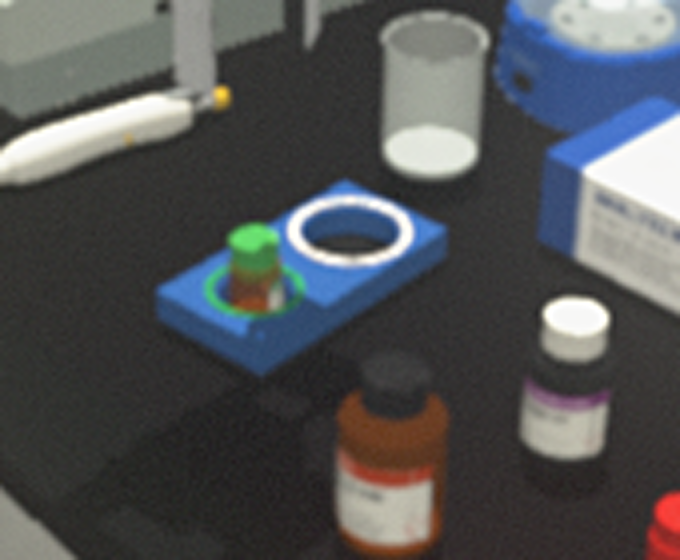

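The vial stands upright in the narrow pocket: the cap is inside the green ring in the wrist crop (290,280) and the scene crop (255,245). On to the bottle, stopping slightly short to look.

```bash
python3 -m jog '[36,0,3,0,0,0,76,0,7,0,0,0,116,0,10,0,0,0,150,0,14,0,0,0,180,0,16,0,0,0,200,0,18,0,0,0,210,0,19,0,0,0,210,0,19,0,0,0]'
python3 - <<'E'
from h import *
for k in range(2):
    c=manip.camera('wrist')
    if k==0: save(c,'w6.png')
    hsv=cv2.cvtColor(c['img'],cv2.COLOR_RGB2HSV).astype(int)
    m=(hsv[...,1]<50)&(hsv[...,2]>180)
    n,l,st,ce=cv2.connectedComponentsWithStats(m.astype(np.uint8))
    q=proj(c,[571,-117,90]); print(q)
    for i in range(1,n):
        if st[i,4]>300 and np.linalg.norm(ce[i]-q)<80: print(ce[i],st[i],ray(c,ce[i],90).round(1))
for d in manip.tip_of('dark_bottle_centre',c): print(d['score'],d['xy'],ray(c,d['xy'],45).round(1))
to([571,-117,49],12)
E
```

```text
clock: 8.43
eef_pos: [568.7, -116.8, 190.8]
eef_rot: [-1.573, 0.001, -1.361]
wrist_force: [-0.2, 1.0, -0.0]
finger_gap: 74.7
[325.48932688 207.45836957]
[326.59568345 201.68489209] [309 189  35  28 695] [ 570.8 -111.4   90. ]
[325.30185167 208.74695773]
[326.25273011 202.26365055] [309 190  34  27 641] [ 570.5 -110.8   90. ]
0.85 [326.3, 201.5] [ 573.6 -122.5   45. ]
shift [  3.2 142.9   2. ] at [ 568.6 -114.3  191.9] jaw 12.19 tilt 0.06
turn about tool y 0.19474961258005408
```

View pics/w6.png

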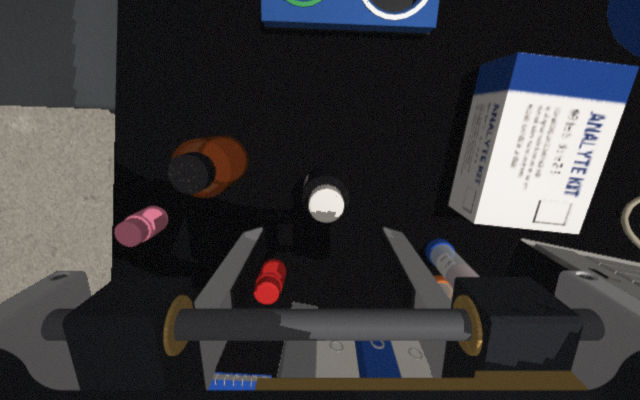

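The wrist view shows the white cap at (326,206), its lower edge shadowed by the gripper. The brown bottle at (205,168) and red vial at (270,282) are clear of the fingers. Descend.

```bash
python3 -m jog '[2,35,2,0,0,0,2,70,2,0,0,0,2,100,2,0,0,0,2,125,2,0,0,0,2,138,2,0,0,0,2,143,2,0,0,0,2,143,2,0,0,0]' ; python3 -m jog '[0,0,0,0,0,0,0,0,0,0,0,0,0,0,0,0,0,0,0,0,0,0,0,0,0,0,0,0,0,0,0,0,0,0,0,0,0,0,0,0,0,0,0,0,0,0,0,0]' 40 20; python3 -m jog '[0,-10,0,0,0,0,0,-30,0,0,0,0,0,-60,0,0,0,0,0,-95,0,0,0,0,0,-110,0,0,0,0,0,-110,0,0,0,0]'
python3 - <<'E'
from h import *
c=manip.camera('wrist'); save(c,'w7.png')
c=manip.camera('scene'); save(c,'s7.png',(270,80,470,280),3)
to([591.5,101,160],12)
E
```

```text
clock: 9.17
eef_pos: [571.2, -116.3, 49.3]
eef_rot: [-1.571, 0.0, -1.358]
wrist_force: [-0.4, -0.5, -0.2]
finger_gap: 75.2
clock: 9.83
eef_pos: [571.5, -117.2, 50.2]
eef_rot: [-1.57, -0.0, -1.359]
wrist_force: [-1.5, -0.2, 6.6]
finger_gap: 46.9
clock: 10.33
eef_pos: [572.6, -117.4, 164.0]
eef_rot: [-1.565, -0.003, -1.359]
wrist_force: [0.2, 0.3, -0.8]
finger_gap: 47.0
shift [-208.9   -0.7   65.8] at [ 571.1 -117.   159.3] jaw 12.14 tilt 0.01
turn about tool y 0.14432699672448912
```

View pics/w7.png

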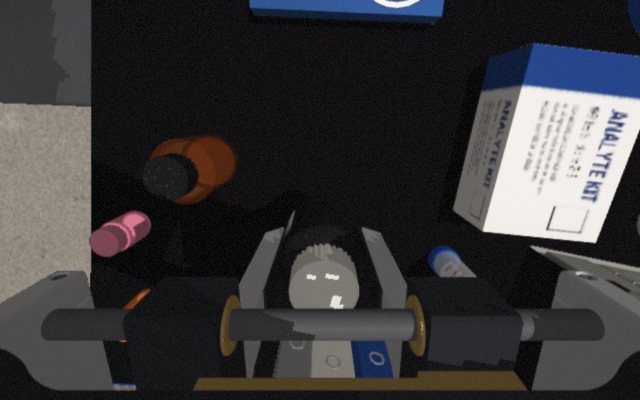

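View pics/s7.png

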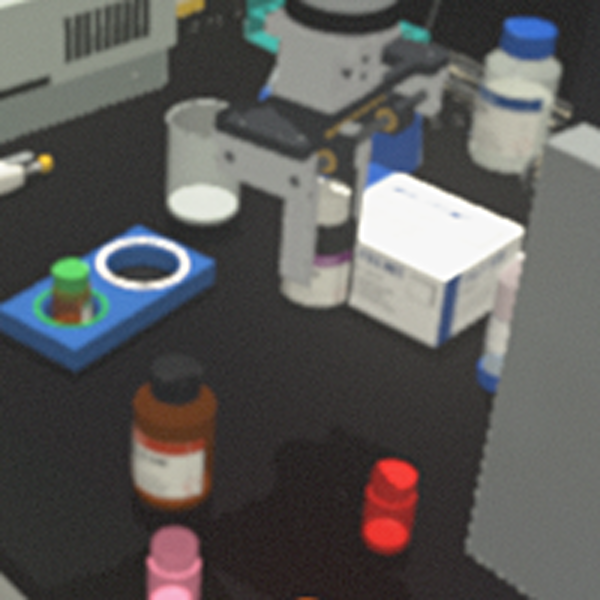

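```bash
python3 -m jog '[-35,0,11,0,0,0,-72,0,23,0,0,0,-108,0,34,0,0,0,-130,0,41,0,0,0,-140,0,44,0,0,0,-140,0,44,0,0,0]'
python3 - <<'E'
from h import *
for k in range(2):
    c=manip.camera('wrist')
    if k==0: save(c,'w8.png')
    for r in rings(c): print(*r)
to([591.5,101,160],12)
c=manip.camera('top'); save(c,'t8.png',(180,80,400,240),3.5)
print(c['origin'])
E
```

```text
clock: 10.93
eef_pos: [584.2, 30.8, 157.8]
eef_rot: [-1.573, 0.001, -1.356]
wrist_force: [-1.0, 0.3, -0.7]
finger_gap: 47.1
[257.3 126. ] [57.4 63.3] [508.4  86.5  26. ]
[486.1  88.4] [59.1 63.7] [708.3 164.1  26. ]
[258.1 124.8] [56.2 62.7] [509.2  86.3  26. ]
[485.3  87. ] [57.1 63. ] [707.6 163.3  26. ]
shift [-69.6  -1.6  22.2] at [584.5  28.3 158.4] jaw 12.15 tilt 0.09
turn about tool y 0.15250666424001835
[302.15038667 -40.34892977 904.52318606]
```

View pics/w8.png

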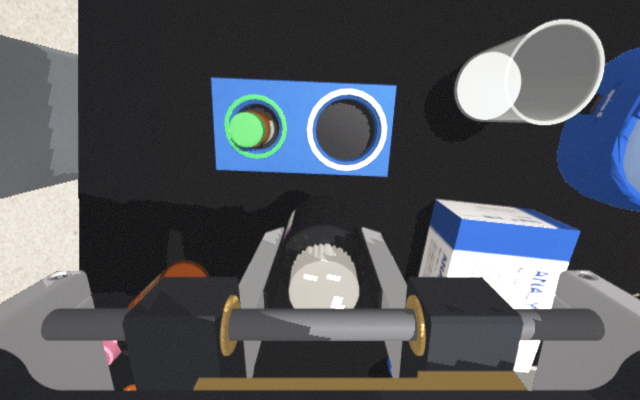

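View pics/t8.png

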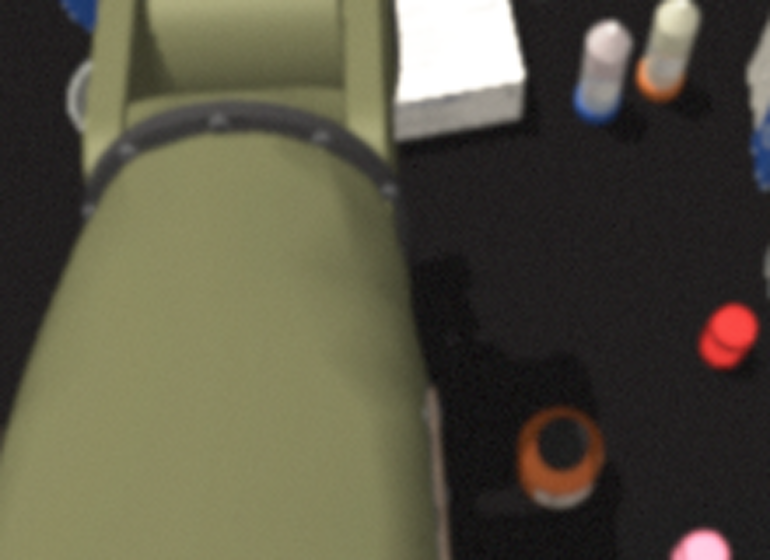

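The white ring is at (347,130) with the vial in place; the bottle cap (323,285) is centred between the fingers. My ROI picked up the beaker, so I re-fit within a tighter one.

Run:
```python
from h import *
c=manip.camera('wrist'); y0,y1,x0,x1=80,185,300,400
hsv=cv2.cvtColor(c['img'][y0:y1,x0:x1],cv2.COLOR_RGB2HSV).astype(int)
w=(hsv[...,1]<60)&(hsv[...,2]>150)
n,l,st,ce=cv2.connectedComponentsWithStats(w.astype(np.uint8)); i=1+np.argmax(st[1:,4])
e=cv2.fitEllipse(cv2.convexHull(np.argwhere(l==i)[:,::-1].astype(np.float32))); p=np.array(e[0])+[x0,y0]
print(p,e[1],ray(c,p,26).round(1))
b,rm=(489,86),(560,70)
B=ray(c,b,3); print(B,[ (h,proj(c,[B[0],B[1],h]).round()) for h in(70,80,90,100,110)])
to([591.5,101,55],12)
```

```text
[346.49738312 125.6912117 ] (79.808837890625, 82.86507415771484) [591.8 101.6  26. ]
[722.93521391 167.9196094    3.        ] [(70, array([536.,  77.])), (80, array([545.,  76.])), (90, array([556.,  74.])), (100, array([567.,  72.])), (110, array([579.,  69.]))]
shift [-70.3 103.9  22.1] at [584.6  27.6 158.9] jaw 12.07 tilt 0.05
turn about tool y 0.06629269986847142
```

```bash
python3 -m jog '[-35,0,11,0,0,0,-60,10,19,0,0,0,-70,35,22,0,0,0,-70,55,22,0,0,0,-70,65,22,0,0,0,-70,70,22,0,0,0,-70,70,22,0,0,0]'
python3 - <<'E'
from h import *
to([591.6,101.2,55.5],12)
c=manip.camera('wrist'); save(c,'w9.png',(180,60,500,300),2.4)
c=manip.camera('scene'); save(c,'s9.png',(230,90,400,230),4)
E
```

```text
clock: 11.72
eef_pos: [591.5, 101.0, 88.8]
eef_rot: [-1.572, 0.0, -1.36]
wrist_force: [-0.0, 1.0, -1.4]
finger_gap: 47.0
shift [-0.2 33.3  0.2] at [591.5 101.   88.8] jaw 12.06 tilt 0.07
turn about tool y 0.06455095648741604
```

View pics/w9.png

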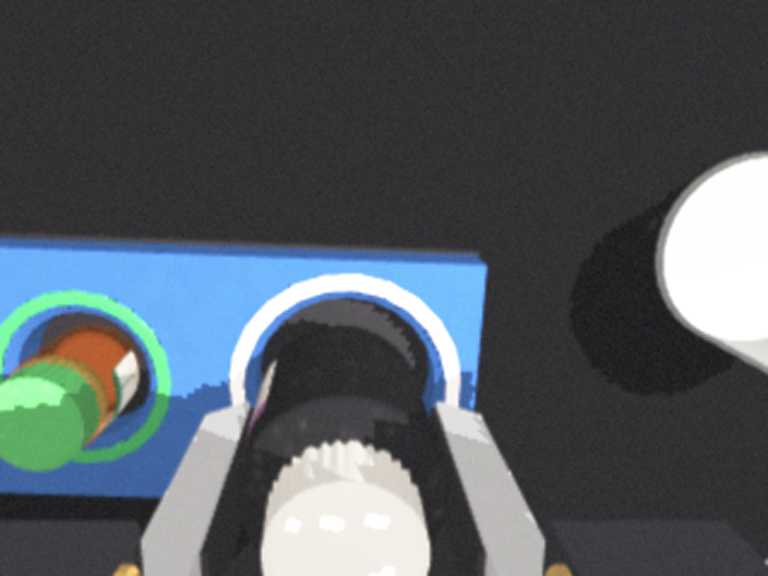

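View pics/s9.png

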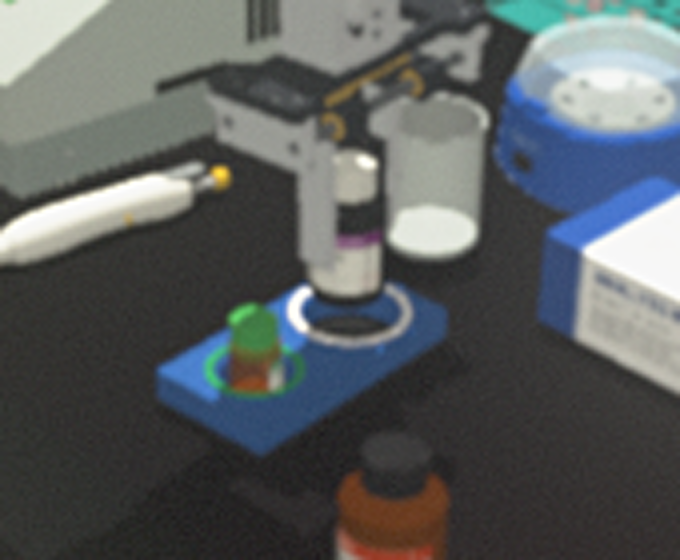

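The bottle is centred over the white ring in both views. Lower, release and lift.

```bash
python3 -m jog '[0,8,0,0,0,0,0,16,0,0,0,0,0,23,0,0,0,0,0,29,0,0,0,0,0,32,0,0,0,0,0,33,0,0,0,0,0,33,0,0,0,0]'; python3 -m jog '[0,0,0,0,0,0,0,0,0,0,0,0,0,0,0,0,0,0,0,0,0,0,0,0,0,0,0,0,0,0]' 64;  python3 -m jog '[0,-10,0,0,0,0,0,-35,0,0,0,0,0,-75,0,0,0,0,0,-115,0,0,0,0,0,-140,0,0,0,0,30,-140,0,0,0,0,70,-140,0,0,0,0,90,-140,0,0,0,0,90,-140,0,0,0,0]'
python3 - <<'E'
from h import *
c=manip.camera('wrist'); save(c,'w10.png')
for t,z in(('green_vial_centre',34),('dark_bottle_centre',50),('narrow_pocket',25),('wide_pocket',25)):
    for d in manip.tip_of(t,c)[:2]: print(t,d['score'],d['xy'],ray(c,d['xy'],z).round(1))
for p in ([506,85.8],[591.7,101.5]): print(proj(c,p+[63]),proj(c,p+[95]))
c=manip.camera('scene'); save(c,'s10.png',(230,90,400,230),4)
print(manip.read_state()['wrist_force'],T()[0])
E
```

```text
clock: 12.4
eef_pos: [591.5, 102.1, 56.1]
eef_rot: [-1.571, 0.0, -1.359]
wrist_force: [-0.3, 0.7, -1.5]
finger_gap: 47.0
clock: 12.82
eef_pos: [591.7, 102.1, 56.7]
eef_rot: [-1.57, -0.0, -1.359]
wrist_force: [0.6, 1.0, -0.0]
finger_gap: 64.3
clock: 13.57
eef_pos: [611.0, 10.5, 197.3]
eef_rot: [-1.57, -0.001, -1.362]
wrist_force: [0.6, 0.5, -0.9]
finger_gap: 64.0
green_vial_centre 0.65 [236.2, 101.3] [504.7  84.3  34. ]
green_vial_centre 0.58 [225.2, 355.0] [ 531.6 -234.5   34. ]
dark_bottle_centre 0.77 [319.4, 105.2] [589.5  97.6  50. ]
narrow_pocket 0.69 [239.6, 98.6] [505.4  87.6  25. ]
[229.06899088  98.37465343] [217.36480842  96.07723898]
[322.46981786 100.95202846] [322.51881445  98.98461215]
[0.37583115 0.11960412 0.3068162 ] [610.39856405  15.26104765 196.69071669]
```

View pics/w10.png

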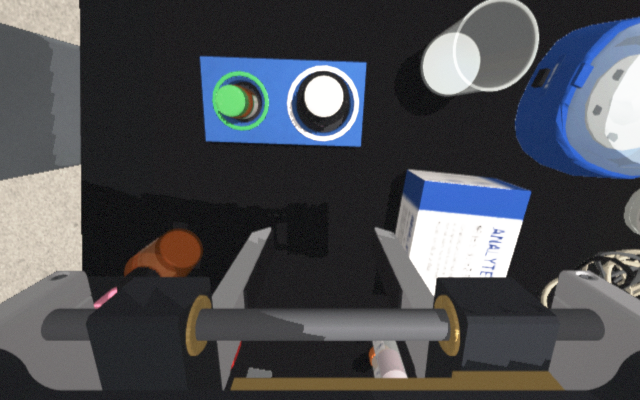

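View pics/s10.png

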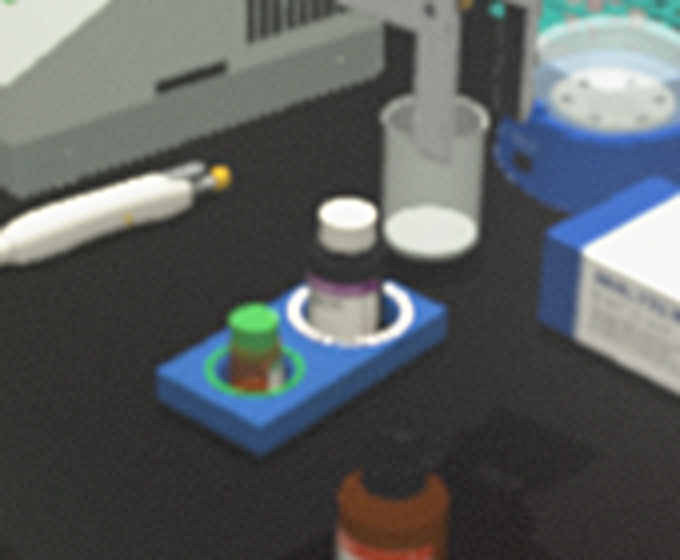

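Both stand upright in their pockets. In the wrist view the caps are at (231,99) and (323,96); a centred part would show at (229,98) and (323,99). I let it settle, then hand in.

```bash
python3 -m jog '[0,0,0,0,0,0,0,0,0,0,0,0,0,0,0,0,0,0,0,0,0,0,0,0,0,0,0,0,0,0,0,0,0,0,0,0]'
python3 - <<'E'
from h import *
print(manip.read_state()['wrist_force'],T()[0]); print(manip.sign_off())
E
```

```text
clock: 14.37
eef_pos: [610.5, 14.2, 196.4]
eef_rot: [-1.571, 0.0, -1.359]
wrist_force: [0.5, -0.1, 0.0]
finger_gap: 64.1
[ 0.50111001 -0.12657602  0.01688007] [610.53703875  14.17270629 196.43010394]
the job is handed in; nothing more can be done
None
```

The green-capped vial is in the narrow pocket and the dark white-capped bottle is in the wide one. Both are released, and I handed the job in at about 14.4 s of the 64 s allowed; no verdict was reported.

- **Last checks:** the final wrist and scene pictures show both standing upright inside their rings. The caps are within about 3 pixels of where a centred part would appear, so roughly 3–4 mm off at most against the 11 mm limit. The gripper was well clear (TCP 196 mm up), and the wrist force was about 0.5 N.
- **Not measured:** I judged seating depth and stillness only from those pictures and from the release heights, about 1 mm above each floor.
- **Disagreements:**
  - The scene camera put the pockets 4–7 mm away from where the top and wrist cameras did. I used the wrist ring fits, which gave the correct 87 mm between the pockets.
  - In the last picture the network missed the wide pocket and also reported a low-scoring second vial, which was the red look-alike.

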